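# Tip the parts case onto its back and push it home against the mat's ledge

## Robot

A 6-joint arm with a two-finger parallel gripper is mounted at the origin on the work surface. World frame = base frame: x ahead of the robot, y to its left, z up, the work surface at z = 0. Lengths are in m, angles in rad, forces in N, time in s.
With the tool pointing down it reaches from about 0.4 to 0.825 m from the base axis. Payload 7 kg.
Tool frame: the origin (TCP) lies on the mounting face of the last link; the fingertips stand 178 mm ahead of it and the grasp point (between the pads) lies arm.grip_depth ahead of it (arm.grip_depth is the distance from the TCP to the grasp point, in m); z points along the fingers, y is the direction in which the jaws open and shut (so a half turn about z gives the same grasp; the last joint's range is limited). The gripper opens to 88 mm and grips with 3 to 60 N. Pads are 19 mm wide; open, the fingers measure 130 mm over their backs; the gripper's body (78 mm by 193 mm) begins 47 mm behind the grasp point.
Start: joints at [1.619, 0.359, 0.012, 0, -1.224, -0.288], TCP at [0.16, 0.656, 0.405] pointing down, gripper open.
Joint ranges: [-3.07, 3.07], [-1.43, 2.12], [-1.02, 1.25], [-3.03, 1.67], [-3.05, -0], [-3.03, 3.03]. Speed limits (rad/s): [2.39, 2.39, 3.01, 3.14, 3.14, 3.14].

## Interface

Orientations are given as [roll, pitch, yaw] about the fixed x, y, z axes, in that order (R = Rz(yaw) Ry(pitch) Rx(roll)).
In Python, from station import arm gives the robot as it stands.
- The arm moves only by the tool carry_out, never from a script. Its argument "targets" is a list that holds one entry, the list of rows, each a list of 7 numbers: the turn, a rotation vector about the tool's x, y, z in units of 8 degrees (1.0 is 8 degrees), then the shift along the tool's x, y, z in units of 2.5 cm (1.0 is 2.5 cm), then the opening, from -1 (shut) to 1 (fully open). A call has 1 to 20 rows; each row shifts and turns the commanded pose from where the row before left it, along the tool's axes as they then stand; what a row does not reach is not made up. A row lasts 1/8 s, in which the tool goes at most 62.5 mm and 10.7 degrees, less where a joint would pass 70% of its speed; a pose out of reach is approached as far as the arm can. A call with a number of a shift or a turn outside -1 to 1 is refused whole. A call with a gripper value outside its range is refused whole. The fingers move at their own pace and stop on an object; "squeeze" is the grip in N (left out, the last holds). Time passes only in rows, so rows that do not move let the fingers close. It gives the time, the measured TCP pose, the force and the opening at its end, in the units of the state.
- arm.get_state(): the state, without advancing time (a new reading comes with each control period).
- arm.grab_frame(name): name is "side" or "top"; returns (picture, depth): 420x560x3 uint8, red, green, blue; 420x560 float32, m along the optical axis (not along the pixel's ray), 0 where there is no reading.
- arm.camera_model(name): a dict with "camera_matrix" (3x3 intrinsics, pixels), "world_from_camera" (4x4, takes a point from camera to world coordinates). Camera axes: x right, y down, z forward; pixel columns grow to the right and rows downward; lengths in m; the calibration is good to about 2 mm. A picture is of the moment at which its call begins. camera_model takes no time and is no camera call.
- arm.job_done(): hands the job in, once; it reports no verdict.
Trained networks look in the newest picture that a camera, given by its name, has taken for a name from the list of things; names that differ only in an ending like _2 or _b are one class to them, and where a whole thing is asked for, a point or a joint stands for the part that bears it (a point fixed in the world has none). Each returns a list of dicts, best first, with "conf" (0 to 1); they miss things now and then, are a little off and sometimes report something else, mostly with a low value. They report only what shows in the picture. A call takes as long as a camera call. They do not tell look-alikes from the thing itself.
- arm.spot_in(camera, query): "point" ([row, column] in pixels, amid what is visible of it).
- arm.landmark_of(camera, query): "point" ([row, column] in pixels: a listed point, or the origin of a listed thing).
The state is a dict: "t": time; "q": joint angles; "qd": joint speeds; "joint_efforts": joint torques, N m; "eef_pos": TCP position; "ee_rot": TCP orientation; "force": force on the tool from outside, world axes, zero at the start; "moment": the same for the moment, N m; "width": finger opening in m.
Only numpy, scipy, OpenCV 4.12 (cv2) and the standard library are available. Lean on these libraries where they do the work, as an engineer would, in place of code of your own. Each camera call takes 0.05 s, during which the arm holds its last target.

## Task

The flat parts case stands on its narrow edge on the watchmaker's mat. With your fingertips tip it over where it stands so that it lies on its back with the clear lid facing up, then push it along the mat until its whole leading edge sits flush against the raised ledge. Do not pick the case up, and leave the other things on the mat where they are.

Things in the scene. Friction and masses are not known exactly. Their poses are not given: they have to be found in the camera images.
- mat: fixed blue silicone bench mat with a white sheet. Flat working area 300 (x) x 620 mm (y), its top 4 mm above the table; along its far side a straight raised ledge, 620 mm long along y, top 26 mm above the table, tool troughs behind. Origin: table height, foot of the ledge's front face, middle of its length; x points from the working area (x<0) into the ledge, whose face is the plane x=0; z up.
- case: loose flat parts case, 30 mm thick (x), 120 long (y), 80 tall as it first stands (z), 0.17 to 0.35 kg; grey back, clear lid. Origin: centre of the 30x120 edge it first stands on. -x points out of the lid (roughly to the robot at first), +x out of the back (roughly to the ledge). A push on the lid near its top tips it about its foot; it then lies 30 mm high, z roughly to the ledge.
- case_center (a point): the middle of the parts case, 40 mm from its origin along its z
- case_top (a point): centre of the 30 x 120 mm edge which is on top at the start, 80 mm from the case's origin along its z; after tipping this is the leading edge, nearest the ledge
- dome: small clear glass dust dome, 72 mm across, 66 mm high with its knob, loose on the mat; origin at the centre of its underside. Leave it alone.
- oilpots: dark steel stand 50 x 85 mm with two round oil pots, 32 mm high, loose on the mat; origin at the centre of its underside. Leave it alone.
- blower: black rubber dust blower, 54 mm across, 69 mm high with its nozzle up, loose on the mat; origin at the centre of its underside. Leave it alone.
There are look-alikes about, which are no part of the job. Of the things like the case, leave any that is brown or purple; of the rest the smaller one is meant.

How it is judged:
By the outcome, as a careful person would: the job done as asked, in the order asked, and still so for the second after the job is handed in, with the robot touching nothing.
It also fails if it takes over 64 s, if anything falls off the work surface, if the arm or the gripper's body presses on something with over 40 N, if the wrist force passes 120 N, or if a joint passes its speed limit or range.

## Working session

There is one attempt and no reset: what is moved stays moved. The work goes in short steps, Python scripts to look and compute and a tool call to move; the robot and the scene stay as the last step left them, time stands still between calls to the robot, and variables do not carry over. Pictures are saved under pics/ and viewed, and the job is handed in when it is done.

Besides the shell and the picture viewer there is one more tool, called after "Emit:" as name(argument=value, ...) on one line, values as JSON. carry_out: Moves the arm, as the interface text tells. Its arguments: {"type":"object","properties":{"targets":{"type":"array"},"squeeze":{"type":"number"}},"required":["targets"]}

```bash
mkdir -p pics; cat > h.py <<'E'
from station import arm
import numpy as np, cv2
def snap(cam,fn):
    im,d=arm.grab_frame(cam); cv2.imwrite('pics/'+fn,im[:,:,::-1]); return im,d
def w(cam,d,r,c,dep=None):
    m=arm.camera_model(cam);K=np.array(m['camera_matrix']);T=np.array(m['world_from_camera'])
    if dep is None: dep=d[int(round(r)),int(round(c))]
    return (T@np.r_[np.linalg.inv(K)@[c,r,1]*dep,1])[:3]
def cloud(cam,d):
    m=arm.camera_model(cam);K=np.array(m['camera_matrix']);T=np.array(m['world_from_camera'])
    r,c=np.mgrid[:d.shape[0],:d.shape[1]]
    p=np.stack([(c-K[0,2])/K[0,0]*d,(r-K[1,2])/K[1,1]*d,d,np.ones_like(d)],-1)
    return (p@T.T)[...,:3]
E
python3 - <<'E'
from h import *
s=arm.get_state();print(s['eef_pos'],s['ee_rot'],s['width'],s['force'],arm.grip_depth)
for cam in('top','side'):
    im,d=snap(cam,cam+'0.png'); np.save(cam+'0.npy',d)
    print(arm.camera_model(cam))
    for q in('case','mat','dome','oilpots','blower'):
        for f in (arm.spot_in,arm.landmark_of):
            for x in f(cam,q):
                p=x['point'];print(cam,q,f.__name__,np.round(p),round(x['conf'],2),w(cam,d,*p).round(3))
E
```

```text
[0.16026949 0.65552044 0.40373392] [ 3.13996997e+00 -1.59822292e-04 -2.39905981e-01] 0.08735766175118005 [-0.0724091  -0.0183926   0.49990463] 0.1593
{'camera_matrix': array([[426.52369287,   0.        , 283.43770668],
       [  0.        , 426.52369287, 206.75434107],
       [  0.        ,   0.        ,   1.        ]]), 'world_from_camera': array([[ 6.74044306e-02, -9.77346544e-01,  2.00624962e-01,
         2.26792170e-01],
       [-9.97725723e-01, -6.59959881e-02,  1.37080814e-02,
         5.50084305e-02],
       [-1.57103326e-04, -2.01092671e-01, -9.79572209e-01,
         1.29819339e+00],
       [ 0.00000000e+00,  0.00000000e+00,  0.00000000e+00,
         1.00000000e+00]])}
top case call [174. 178.] 0.79 [0.547 0.382 0.108]
top case call [194. 332.] 0.75 [ 0.523 -0.066  0.083]
top case call [296. 407.] 0.58 [ 0.244 -0.28   0.109]
top case call [264. 176.] 0.57 [0.29  0.367 0.076]
top case call [296. 401.] 0.83 [ 0.245 -0.266  0.111]
top case call [198. 327.] 0.79 [ 0.51  -0.054  0.083]
top mat call [174. 321.] 0.78 [ 0.605 -0.039  0.005]
top mat call [150. 323.] 0.92 [ 0.68  -0.03
[... 936 characters left out ...]
se call [365. 245.] 0.81 [ 0.235 -0.311  0.111]
side case call [254. 321.] 0.84 [ 0.517 -0.086  0.039]
side case call [380. 247.] 0.82 [ 0.237 -0.311  0.048]
side case call [152. 260.] 0.81 [0.528 0.341 0.048]
side mat call [266. 346.] 0.89 [ 0.574 -0.122  0.003]
side mat call [229. 366.] 0.94 [ 0.679 -0.041  0.014]
side dome call [190. 262.] 0.87 [0.467 0.179 0.047]
side dome call [264. 349.] 0.19 [ 0.583 -0.119  0.006]
side dome call [193. 261.] 0.91 [0.465 0.177 0.039]
side oilpots call [179. 301.] 0.75 [0.599 0.194 0.031]
side oilpots call [182. 302.] 0.69 [0.601 0.194 0.02 ]
side blower call [310. 382.] 0.86 [ 0.568 -0.284  0.042]
side blower call [314. 380.] 0.77 [ 0.56  -0.288  0.037]
```

View pics/top0.png

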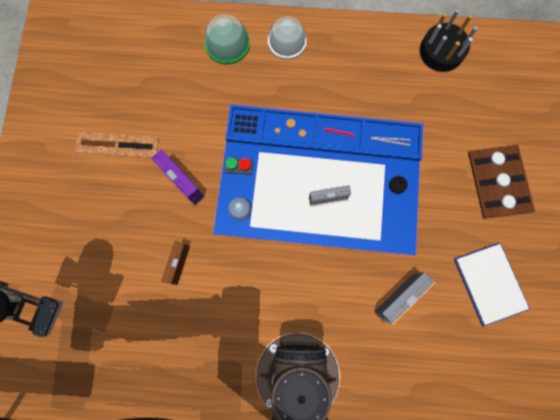

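View pics/side0.png

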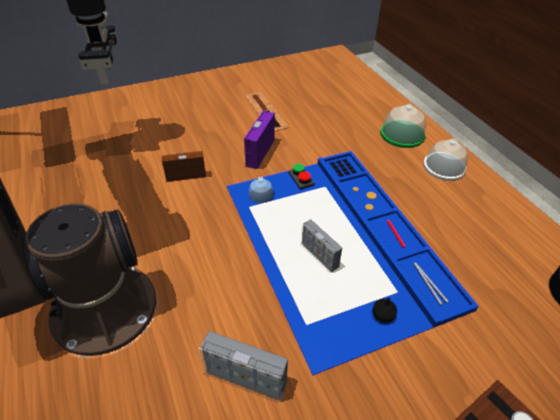

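The top view shows the grey case on the white sheet, about pixel (195,330). The larger grey look-alike is off the mat at (296,405), and the purple and brown ones are to the left. The dome is at (208,238), the oil pots at (163,238) and the blower at (184,398). Next I'll measure the case and the ledge.

```bash
python3 - <<'E'
from h import *
for cam in('top','side'):
    d=np.load(cam+'0.npy'); P=cloud(cam,d); v=d>0
    # case top
    m=v&(abs(P[...,0]-.52)<.09)&(abs(P[...,1]+.07)<.1)&(P[...,2]>.076)&(P[...,2]<.1)
    q=P[m]; r=cv2.minAreaRect((q[:,:2]*1000).astype(np.float32)); print(cam,'case top',len(q),r,np.median(q[:,2]),cv2.boxPoints(r).round(0).tolist())
    a=v&(abs(P[...,0]-.52)<.09)&(abs(P[...,1]+.07)<.1)&(P[...,2]>.012)
    q=P[a]; r=cv2.minAreaRect((q[:,:2]*1000).astype(np.float32)); print(cam,'case all',len(q),r)
    # mat / ledge
    zz=P[v&(abs(P[...,0]-.56)<.06)&(abs(P[...,1])<.15)&(P[...,2]<.01)]; print('mat z',np.median(zz[:,2]))
    # ledge top front edge: per y bin min x with z in .02-.032
    xs=[]
    for y in np.arange(-.3,.24,.02):
        b=v&(abs(P[...,1]-y)<.01)&(P[...,0]>.6)&(P[...,0]<.76)
        l=P[b&(P[...,2]>.021)&(P[...,2]<.032)]; f=P[b&(P[...,2]<.008)]
        if len(l)>2: xs.append([y,l[:,0].min(),np.sort(f[:,0])[-1] if len(f) else 0])
    print(np.round(xs,3).tolist())
E
python3 - <<'E'
import cv2
a=cv2.imread('pics/top0.png')[90:260,200:440];b=cv2.imread('pics/side0.png')[150:370,220:480]
cv2.imwrite('pics/t0z.png',cv2.resize(a,None,fx=3.3,fy=3.3,interpolation=2))
E
```

```text
top case top 418 ((527.9661865234375, -62.249332427978516), (31.84700584411621, 120.46114349365234), 13.982016563415527) 0.08286349236900437 [[498.0, -8.0], [527.0, -125.0], [558.0, -117.0], [529.0, 0.0]]
top case all 615 ((514.91064453125, -73.18079376220703), (217.9854278564453, 101.26013946533203), 70.59219360351562)
mat z 0.0037376870477532353
[[-0.3, 0.606, 0.759], [-0.28, 0.671, 0.76], [-0.26, 0.6, 0.752], [-0.24, 0.673, 0.757], [-0.22, 0.673, 0.759], [-0.2, 0.675, 0.758], [-0.18, 0.676, 0.76], [-0.16, 0.677, 0.738], [-0.14, 0.677, 0.758], [-0.12, 0.678, 0.757], [-0.1, 0.679, 0.758], [-0.08, 0.68, 0.741], [-0.06, 0.681, 0.759], [-0.04, 0.681, 0.748], [-0.02, 0.682, 0.756], [0.0, 0.683, 0.755], [0.02, 0.684, 0.757], [0.04, 0.684, 0.754], [0.06, 0.684, 0.755], [0.08, 0.687, 0.754], [0.1, 0.686, 0.759], [0.12, 0.687, 0.754], [0.14, 0.689, 0.759], [0.16, 0.689, 0.754], [0.18, 0.605, 0.749], [0.2, 0.601, 0.759], [0.22, 0.612, 0.758]]
side case top 531 ((526.8203125, -64.41631317138672), (32.97806167602539, 121.03923034667969), 14.053816795349121) 0.08345922859104393 [[496.0, -10.0], [526.0, -127.0], [558.0, -119.0], [528.0, -2.0]]
side case all 1213 ((526.31298828125, -63.7918701171875), (33.7686653137207, 122.91946411132812), 13.737987518310547)
mat z 0.004694719497728261
[[-0.3, 0.668, 0.711], [-0.28, 0.671, 0.745], [-0.26, 0.67, 0.746], [-0.24, 0.672, 0.676], [-0.22, 0.672, 0.677], [-0.2, 0.673, 0.676], [-0.18, 0.674, 0.678], [-0.16, 0.673, 0.743], [-0.14, 0.676, 0.679], [-0.12, 0.675, 0.679], [-0.1, 0.677, 0.718], [-0.08, 0.678, 0.681], [-0.06, 0.679, 0.722], [-0.04, 0.68, 0.682], [-0.02, 0.681, 0.683], [0.0, 0.681, 0.683], [0.02, 0.682, 0.73], [0.04, 0.682, 0.685], [0.06, 0.683, 0.687], [0.08, 0.684, 0.688], [0.1, 0.685, 0.731], [0.12, 0.686, 0.688], [0.14, 0.686, 0.688], [0.16, 0.687, 0.742], [0.18, 0.603, 0.69], [0.2, 0.601, 0.691], [0.22, 0.602, 0.692]]
```

View pics/t0z.png

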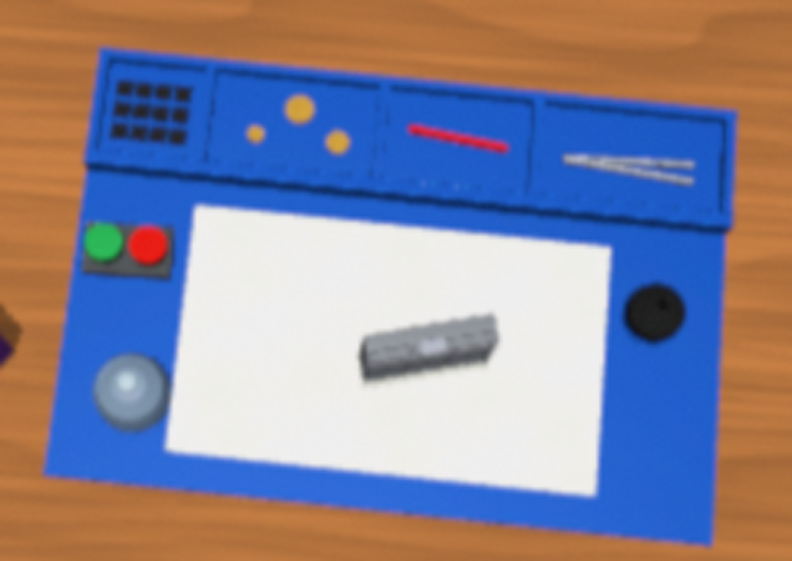

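Emit:
carry_out(targets=[[[0, 0, -1, 0, 0, 0, 0.36], [0, 0, -1, 0, 0, 0, 0.36], [0, 0, -1, 0, 0, 0, 0.36], [0, 0, -0.47, 0, 0, 0, 0.36], [0, 0, 0, 0.675, 0.98, 0, 0.36], [0, 0, 0, 0.675, 0.98, 0, 0.36], [0, 0, 0, 0.675, 0.98, 0, 0.36], [0, 0, 0, 0.675, 0.98, 0, 0.36], [0, 0, 0, 0.675, 0.98, 0, 0.36], [0, 0, 0, 0.675, 0.98, 0, 0.36], [0, 0, 0, 0.675, 0.98, 0, 0.36], [0, 0, 0, 0.675, 0.98, 0, 0.36], [0, 0, 0, 0.675, 0.98, 0, 0.36], [0, 0, 0, 0.675, 0.98, 0, 0.36], [0, 0, 0, 0.675, 0.98, 0, 0.36], [0, 0, 0, 0.675, 0.98, 0, 0.36], [0, 0, 0, 0.675, 0.98, 0, 0.36]]])

```text
t: 3.22
eef_pos: [0.4515, 0.3974, 0.405]
ee_rot: [-3.141, -0.0, 0.243]
force: [-0.3, 0.6, -0.3]
width: 0.0597
```

Emit:
carry_out(targets=[[[0, 0, 0, -0.235, 0.98, 0, 0.36], [0, 0, 0, -0.235, 0.98, 0, 0.36], [0, 0, 0, -0.235, 0.98, 0, 0.36], [0, 0, 0, -0.235, 0.98, 0, 0.36], [0, 0, 0, -0.235, 0.98, 0, 0.36], [0, 0, 0, -0.235, 0.98, 0, 0.36], [0, 0, 0, -0.235, 0.98, 0, 0.36], [0, 0, 0, -0.235, 0.98, 0, 0.36], [0, 0, 0, -0.235, 0.98, 0, 0.36], [0, 0, 0, -0.235, 0.98, 0, 0.36], [0, 0, 0, -0.235, 0.98, 0, 0.36], [0, 0, 0, -0.235, 0.98, 0, 0.36], [0, 0, 0, -0.235, 0.98, 0, 0.36], [0, 0, 0, -0.235, 0.98, 0, 0.36], [0, 0, 0, -0.235, 0.98, 0, 0.36], [0, 0, 0, -0.235, 0.98, 0, 0.36], [0, 0, 0, -0.235, 0.98, 0, 0.36], [0, 0, 0, -0.235, 0.98, 0, 0.36], [0, 0, 0, -0.235, 0.98, 0, 0.36]]])

```text
t: 5.6
eef_pos: [0.4544, -0.0804, 0.4047]
ee_rot: [3.142, -0.0, 0.245]
force: [0.7, 0.8, -0.5]
width: 0.0595
```

Emit:
carry_out(targets=[[[0, 0, 0, 0, 0, 1, 0.36], [0, 0, 0, 0, 0, 1, 0.36], [0, 0, 0, 0, 0, 1, 0.36], [0, 0, 0, 0, 0, 1, 0.36], [0, 0, 0, 0, 0, 1, 0.36], [0, 0, 0, 0, 0, 1, 0.36], [0, 0, 0, 0.8, 0, 0.15, 0.36], [0, 0, 0, 0.6, 0, 0, 0.36], [0, 0, 0, 0, 0, 0, 0.36]]])

```text
t: 6.72
eef_pos: [0.4906, -0.0701, 0.2516]
ee_rot: [3.141, -0.002, 0.245]
force: [0.3, -0.6, -0.5]
width: 0.0597
```

```bash
python3 - <<'E'
from h import *
im,d=snap('side','s1.png');cv2.imwrite('pics/s1z.png',cv2.resize(im[120:340,210:430,::-1],None,fx=2.7,fy=2.7,interpolation=2))
s=arm.get_state();print(s['eef_pos'],s['force'])
E
```

```text
[ 0.48965815 -0.07029335  0.25142015] [-0.55742813  0.76615214  0.5593939 ]
```

View pics/s1z.png

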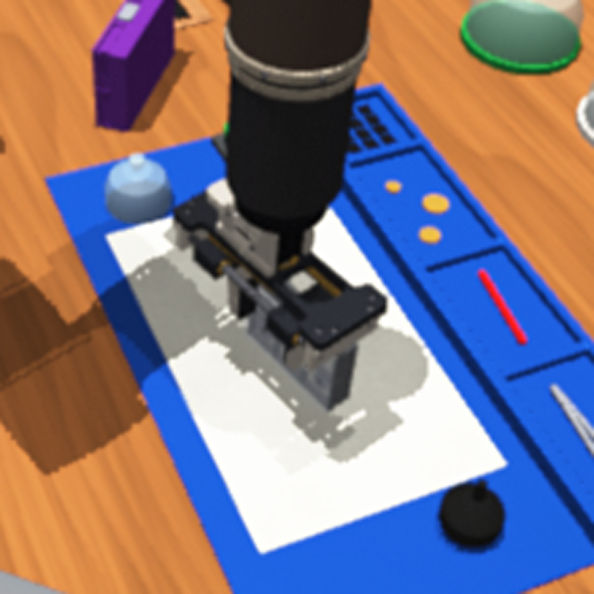

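The side view shows the fingers just short of the lid, near (330,370) in the crop, with the case still upright. Now a slow push.

Emit:
carry_out(targets=[[[0, 0, 0, 0.2, 0, 0, 0.36], [0, 0, 0, 0.2, 0, 0, 0.36], [0, 0, 0, 0.2, 0, 0, 0.36], [0, 0, 0, 0.2, 0, 0, 0.36], [0, 0, 0, 0, 0, 0, 0.36]]])

```text
t: 7.4
eef_pos: [0.5085, -0.0655, 0.2508]
ee_rot: [3.142, 0.0, 0.245]
force: [-0.8, -0.6, -0.6]
width: 0.0598
```

```bash
python3 - <<'E'
from h import *
im,d=snap('side','s2.png');cv2.imwrite('pics/s2z.png',cv2.resize(im[180:320,250:390,::-1],None,fx=4,fy=4,interpolation=2))
P=cloud('side',d)
m=(d>0)&(abs(P[...,0]-.53)<.08)&(abs(P[...,1]+.07)<.09)&(P[...,2]>.012)&(P[...,2]<.07)
q=P[m];X=(q-[.5275,-.0635,0])@[.970,.242,0]
for z in np.arange(.015,.07,.01):
    k=abs(q[:,2]-z)<.005; print(z,k.sum(),np.percentile(X[k],[2,50,98]).round(3) if k.sum()>5 else '')
s=arm.get_state();print(s['eef_pos'],s['force'])
E
```

```text
0.015 99 [-0.017 -0.015  0.008]
0.025 126 [-0.016 -0.013  0.012]
0.035 117 [-0.015 -0.012  0.009]
0.045000000000000005 107 [-0.013 -0.012  0.011]
0.05500000000000001 101 [-0.013 -0.01   0.015]
0.065 60 [-0.011 -0.01   0.018]
[ 0.50820003 -0.06554191  0.2507447 ] [-0.33426303  0.77365025 -0.01546854]
```

View pics/s2z.png

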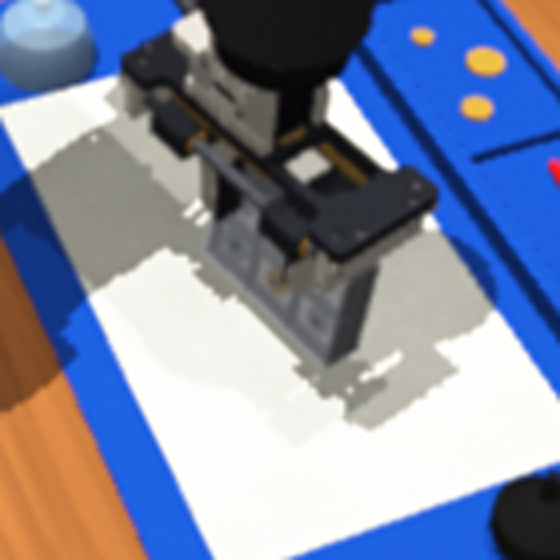

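The case is tipping about its foot, leaning about 7°, with no slide. I'll keep pushing.

Emit:
carry_out(targets=[[[0, 0, 0, 0.16, 0, 0, 0.36], [0, 0, 0, 0.16, 0, 0, 0.36], [0, 0, 0, 0.16, 0, 0, 0.36], [0, 0, 0, 0.16, 0, 0, 0.36], [0, 0, 0, 0.16, 0, 0, 0.36], [0, 0, 0, 0.16, 0, 0, 0.36], [0, 0, 0, 0, 0, 0, 0.36], [0, 0, 0, 0, 0, 0, 0.36]]])

```text
t: 8.45
eef_pos: [0.5314, -0.0598, 0.2508]
ee_rot: [-3.142, 0.0, 0.245]
force: [-0.1, -1.0, -0.0]
width: 0.0595
```

```bash
python3 - <<'E'
from h import *
im,d=snap('side','s3.png');cv2.imwrite('pics/s3z.png',cv2.resize(im[180:320,250:390,::-1],None,fx=4,fy=4,interpolation=2))
s=arm.get_state();print(s['eef_pos'],s['force'])
E
```

```text
[ 0.53131369 -0.05977488  0.25086033] [-0.09958334  0.39184059 -0.24676245]
```

View pics/s3z.png

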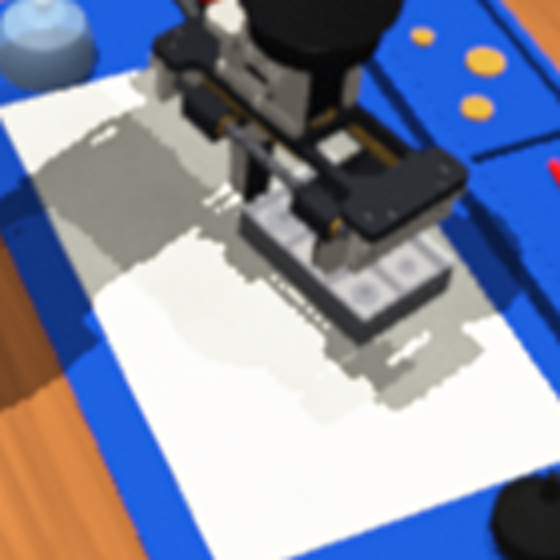

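The case now lies lid up, with its near corner at about (360,335) in the crop. I'll back off and measure it.

Emit:
carry_out(targets=[[[0, 0, 0, -0.8, 0, 0, 0.36], [0, 0, 0, -0.8, 0, 0, 0.36], [0, 0, 0, -0.8, 0, 0, 0.36], [0, 0, 0, 0, 0, 0, 0.36]]])

```text
t: 9.0
eef_pos: [0.4721, -0.0746, 0.2511]
ee_rot: [-3.141, 0.0, 0.244]
force: [0.5, 1.0, -0.3]
width: 0.0598
```

```bash
cat > meas.py <<'E'
from h import *
import sys
tag=sys.argv[1]
for cam in('side','top'):
    im,d=snap(cam,f'{cam}_{tag}.png');P=cloud(cam,d)
    m=(d>0)&(abs(P[...,0]-.61)<.12)&(abs(P[...,1]+.05)<.12)&(P[...,2]>.0295)&(P[...,2]<.042)
    n,L,st,_=cv2.connectedComponentsWithStats(m.astype(np.uint8))
    m=L==1+np.argmax(st[1:,4]); q=P[m]; r=cv2.minAreaRect((q[:,:2]*1000).astype(np.float32))
    print(cam,len(q),np.round(r[0],1),np.round(r[1],1),round(r[2],1),np.median(q[:,2]).round(4),cv2.boxPoints(r).round(0).tolist())
    for q in('case_top','case_center','case'):
        print(q,[(w(cam,d,*x['point']).round(3),round(x['conf'],2)) for x in arm.landmark_of(cam,q) if x['conf']>.4])
s=arm.get_state();print(s['t'],s['eef_pos'],s['force'])
cv2.imwrite('pics/both_%s.png'%tag,cv2.resize(cv2.imread(f'pics/side_{tag}.png')[140:340,220:440],None,fx=2.7,fy=2.7,interpolation=2))
E
python3 meas.py a
```

```text
side 502 [580.9 -50.7] [ 83.2 121.8] 13.2 0.0341 [[526.0, -1.0], [554.0, -120.0], [635.0, -101.0], [607.0, 18.0]]
case_top [(array([0.555, 0.392, 0.11 ]), 0.83), (array([ 0.616, -0.058,  0.036]), 0.72), (array([ 0.237, -0.284,  0.11 ]), 0.61), (array([0.305, 0.382, 0.08 ]), 0.57)]
case_center [(array([0.288, 0.362, 0.064]), 0.9), (array([ 0.237, -0.31 ,  0.11 ]), 0.77), (array([0.528, 0.343, 0.108]), 0.64), (array([ 0.507, -0.166,  0.174]), 0.56)]
case [(array([ 0.465, -0.174,  0.183]), 0.62), (array([0.527, 0.341, 0.042]), 0.62), (array([0.292, 0.362, 0.   ]), 0.59), (array([ 0.237, -0.313,  0.051]), 0.56)]
top 1 [690.9  69.1] [0. 0.] 0.0 0.0304 [[691.0, 69.0], [691.0, 69.0], [691.0, 69.0], [691.0, 69.0]]
case_top [(array([0.297, 0.378, 0.084]), 0.92), (array([ 0.247, -0.288,  0.109]), 0.63), (array([0.547, 0.399, 0.107]), 0.59)]
case_center [(array([ 0.241, -0.274,  0.111]), 0.77), (array([0.53 , 0.372, 0.11 ]), 0.69), (array([0.296, 0.367, 0.08 ]), 0.61)]
case [(array([ 0.24 , -0.265,  0.109]), 0.89), (array([0.291, 0.363, 0.047]), 0.83), (array([0.53 , 0.368, 0.105]), 0.63)]
9.4 [ 0.47359233 -0.07416024  0.25078448] [-1.03670705 -0.18305777  0.2713908 ]
```

View pics/both_a.png

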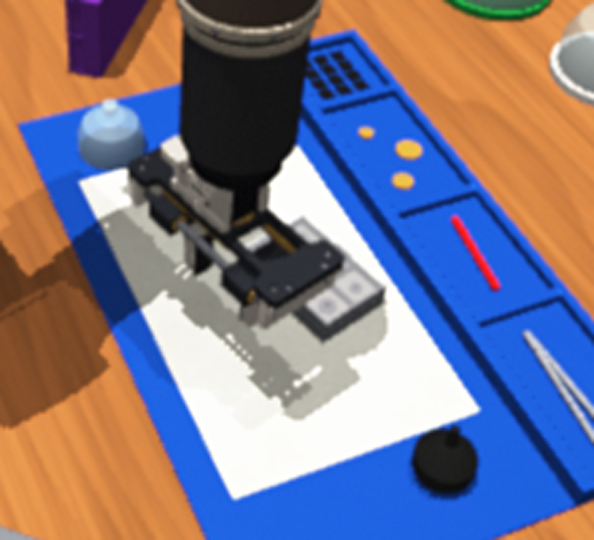

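The side view shows the case lying lid up with yaw about 13.5°, its centre at about (0.581, -0.051) and its top at z = 0.034. Next I'll lower behind its trailing edge, then push while turning it by about 16°.

Emit:
carry_out(targets=[[[0, 0, 0, 0, 0, 0.82, 0.36], [0, 0, 0, 0, 0, 0.82, 0.36], [0, 0, 0, 0, 0, 0.8, 0.36], [0, 0, 0, 0.6, 0, 0, 0.36], [0, 0, 0, 0.6, 0, 0, 0.36], [0, 0, 0, 0.4, 0, 0, 0.36], [0, 0, 0, 0.2, 0, 0, 0.36], [0, 0, 0, 0.2, 0, 0, 0.36], [0, 0, 0, 0.2, 0, 0, 0.36]]])

```text
t: 10.52
eef_pos: [0.5267, -0.0609, 0.1901]
ee_rot: [-3.142, -0.0, 0.245]
force: [0.4, -0.5, -0.1]
width: 0.0593
```

Emit:
carry_out(targets=[[[0, 0, 0.2, 0.14, 0, 0, 0.36], [0, 0, 0.2, 0.14, 0, 0, 0.36], [0, 0, 0.2, 0.14, 0, 0, 0.36], [0, 0, 0.2, 0.14, 0, 0, 0.36], [0, 0, 0.2, 0.14, 0, 0, 0.36], [0, 0, 0.2, 0.14, 0, 0, 0.36], [0, 0, 0.2, 0.14, 0, 0, 0.36], [0, 0, 0.2, 0.14, 0, 0, 0.36], [0, 0, 0.2, 0.14, 0, 0, 0.36], [0, 0, 0.2, 0.14, 0, 0, 0.36], [0, 0, 0, 0, 0, 0, 0.36]]])

```text
t: 11.9
eef_pos: [0.5617, -0.0568, 0.19]
ee_rot: [-3.142, -0.001, -0.035]
force: [-0.4, 0.1, -0.7]
width: 0.0595
```

```bash
python3 meas.py b | grep -v case
```

```text
side 212 [634.8 -78. ] [140.5  68.7] 57.9 0.0341 [[568.0, -119.0], [627.0, -156.0], [701.0, -37.0], [643.0, -0.0]]
top 1 [554.3 -86.2] [0. 0.] 0.0 0.0368 [[554.0, -86.0], [554.0, -86.0], [554.0, -86.0], [554.0, -86.0]]
12.3 [ 0.56129478 -0.05679397  0.19004154] [ 0.15008193  0.36676301 -0.95034108]
```

View pics/both_b.png

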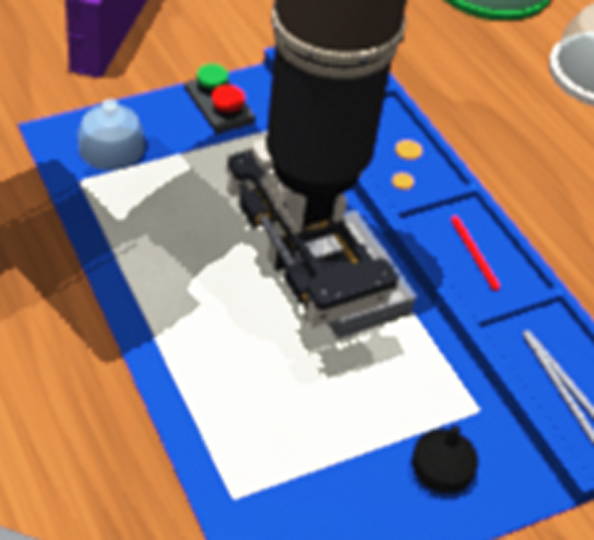

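The case has turned with the fingers and its edge now looks parallel to the ledge. I'll push on toward contact.

Emit:
carry_out(targets=[[[0, 0, 0, 0.16, 0, 0, 0.36], [0, 0, 0, 0.16, 0, 0, 0.36], [0, 0, 0, 0.16, 0, 0, 0.36], [0, 0, 0, 0.16, 0, 0, 0.36], [0, 0, 0, 0.16, 0, 0, 0.36], [0, 0, 0, 0, 0, 0, 0.36]]])

```text
t: 13.05
eef_pos: [0.5821, -0.0574, 0.1899]
ee_rot: [-3.141, -0.001, -0.034]
force: [-0.2, 0.0, 0.1]
width: 0.0595
```

Emit:
carry_out(targets=[[[0, 0, 0, 0.06, 0, 0, 0.36], [0, 0, 0, 0.06, 0, 0, 0.36], [0, 0, 0, 0, 0, 0, 0.36]]])

```text
t: 13.42
eef_pos: [0.5843, -0.0576, 0.1899]
ee_rot: [-3.142, -0.0, -0.035]
force: [-1.5, 0.6, 0.9]
width: 0.0598
```

Emit:
carry_out(targets=[[[0, 0, 0, 0.06, 0, 0, 0.36], [0, 0, 0, 0.06, 0, 0, 0.36], [0, 0, 0, 0, 0, 0, 0.36]]])

```text
t: 13.8
eef_pos: [0.5875, -0.0577, 0.1899]
ee_rot: [3.142, -0.0, -0.034]
force: [-0.3, -0.6, -0.9]
width: 0.0596
```

```bash
python3 meas.py c | tail -1
```

```text
14.2 [ 0.58749016 -0.05765062  0.19005877] [0.28812191 0.80688636 0.2762645 ]
```

View pics/both_c.png

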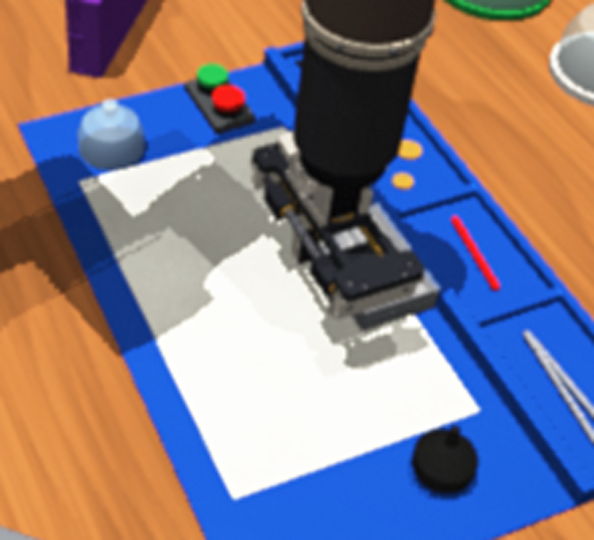

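Not in contact yet: the force is near zero and the case's right end is just short of the ledge. I'll creep on.

Emit:
carry_out(targets=[[[0, 0, 0, 0.06, 0, 0, 0.36], [0, 0, 0, 0.06, 0, 0, 0.36], [0, 0, 0, 0, 0, 0, 0.36]]])

```text
t: 14.58
eef_pos: [0.5896, -0.0579, 0.1898]
ee_rot: [3.141, 0.002, -0.035]
force: [-5.6, -0.3, 4.1]
width: 0.0597
```

Emit:
carry_out(targets=[[[0, 0, 0, 0.06, 0, 0, 0.36], [0, 0, 0, 0.06, 0, 0, 0.36], [0, 0, 0, 0, 0, 0, 0.36]]])

```text
t: 14.95
eef_pos: [0.5905, -0.0581, 0.1893]
ee_rot: [3.141, 0.007, -0.035]
force: [-13.2, 3.6, 9.9]
width: 0.0591
```

```bash
python3 -c "
from h import *
s=arm.get_state();print(s['force'],s['moment'])"
```

```text
[-13.17966484   3.56098341   9.9033337 ] [1.30906959 4.70382425 0.09698844]
```

Emit:
carry_out(targets=[[[0, 0, 0, 0.04, 0, 0, 0.36], [0, 0, 0, 0, 0, 0, 0.36], [0, 0, 0, -0.1, 0, 0, 0.36], [0, 0, 0, -0.2, 0, 0, 0.36], [0, 0, 0, -0.5, 0, 0, 0.36], [0, 0, 0, -0.8, 0, 0, 0.36], [0, 0, 0, -0.8, 0, -0.5, 0.36], [0, 0, 0, -1, 0, -1, 0.36], [0, 0, 0, -1, 0, -1, 0.36], [0, 0, 0, -1, 0, -1, 0.36], [0, 0, 0, 0, 0, -1, 0.36], [0, 0, 0, 0, 0, 0, 0.36]]])

```text
t: 16.45
eef_pos: [0.4595, -0.0531, 0.3046]
ee_rot: [-3.14, -0.005, -0.034]
force: [0.1, 0.9, 0.4]
width: 0.0593
```

```bash
python3 meas.py d; python3 - <<'E'
from h import *
d=arm.grab_frame('side')[1];P=cloud('side',d)
for y in np.arange(-.13,.03,.01):
    b=(d>0)&(abs(P[...,1]-y)<.005)&(P[...,0]>.55)&(P[...,0]<.72)
    c=P[b&(P[...,2]>.031)&(P[...,2]<.038)];l=P[b&(P[...,2]>.021)&(P[...,2]<.0295)&(P[...,0]>.66)]
    print(round(y,3),c[:,0].min().round(4) if len(c) else None,c[:,0].max().round(4) if len(c) else None,l[:,0].min().round(4) if len(l) else None)
E
```

```text
side 1097 [640.  -62.6] [123.3  84.9] 85.9 0.0342 [[593.0, -121.0], [678.0, -127.0], [687.0, -4.0], [602.0, 2.0]]
case_top [(array([0.303, 0.374, 0.084]), 0.69), (array([0.551, 0.392, 0.108]), 0.61)]
case_center [(array([ 0.142, -0.659,  0.883]), 0.95), (array([0.287, 0.362, 0.063]), 0.72), (array([0.523, 0.336, 0.107]), 0.72), (array([ 0.634, -0.074,  0.033]), 0.64)]
case [(array([ 0.599, -0.063,  0.014]), 0.93), (array([0.285, 0.364, 0.022]), 0.82), (array([0.534, 0.347, 0.036]), 0.66), (array([ 0.235, -0.31 ,  0.046]), 0.61)]
top 188 [662.6 -33. ] [62.3 46.7] 85.3 0.0339 [[637.0, -62.0], [683.0, -66.0], [688.0, -4.0], [642.0, -0.0]]
case_top [(array([0.541, 0.391, 0.109]), 0.75), (array([0.302, 0.382, 0.081]), 0.73), (array([ 0.696, -0.061,  0.023]), 0.71), (array([ 0.242, -0.281,  0.112]), 0.56)]
case_center [(array([ 0.466, -0.02 ,  0.565]), 0.78), (array([ 0.24 , -0.267,  0.11 ]), 0.72), (array([0.291, 0.367, 0.079]), 0.72), (array([0.534, 0.385, 0.108]), 0.68)]
case [(array([0.534, 0.361, 0.11 ]), 0.9), (array([0.282, 0.365, 0.033]), 0.82), (array([ 0.238, -0.267,  0.106]), 0.7)]
16.85 [ 0.45927995 -0.05332502  0.30174358] [-0.12680476  0.81256086  0.1944519 ]
-0.13 None None 0.6769
-0.12 0.5967 0.6778 0.6616
-0.11 0.5971 0.6767 0.6823
-0.1 0.5982 0.6787 0.6825
-0.09 0.5982 0.6792 0.6865
-0.08 0.5994 0.679 0.6843
-0.07 0.5993 0.6799 0.6843
-0.06 0.5991 0.6795 0.685
-0.05 0.5993 0.6813 0.6872
-0.04 0.5999 0.681 0.6859
-0.03 0.5991 0.6844 0.6847
-0.02 0.6014 0.6817 0.6866
-0.01 0.601 0.6819 0.6886
-0.0 0.6021 0.6654 0.6884
0.01 None None 0.6819
0.02 None None 0.6822
```

View pics/both_d.png

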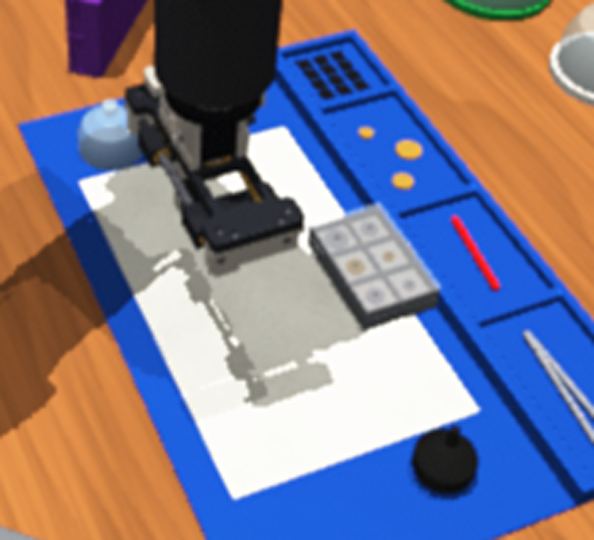

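The case lies flat with its lid up and its leading edge within about 1 mm of the ledge along its whole length. To be sure it's flush, I'll press once at the middle with the fingers closed, so the case can align itself to the ledge.

Emit:
carry_out(targets=[[[0, 0, 0, 0, 0.13, 0, -1], [0, 0, 0, 0, 0, 1, -1], [0, 0, 0, 0, 0, 1, -1], [0, 0, 0, 0, 0, 1, -1], [0, 0, 0, 0, 0, 1, -1], [0, 0, 0, 0, 0, 0.4, -1], [0, 0, 0, 1, 0, 0, -1], [0, 0, 0, 1, 0, 0, -1], [0, 0, 0, 1, 0, 0, -1], [0, 0, 0, 1, 0, 0, -1], [0, 0, 0, 0.6, 0, 0, -1], [0, 0, 0, 0.2, 0, 0, -1], [0, 0, 0, 0.1, 0, 0, -1], [0, 0, 0, 0.06, 0, 0, -1], [0, 0, 0, 0, 0, 0, -1]]])

```text
t: 18.77
eef_pos: [0.5828, -0.0608, 0.1925]
ee_rot: [-3.142, 0.0, -0.034]
force: [-0.5, 0.3, 0.3]
width: 0.0004
```

Emit:
carry_out(targets=[[[0, 0, 0, 0.1, 0, 0, -1], [0, 0, 0, 0.08, 0, 0, -1], [0, 0, 0, 0.06, 0, 0, -1], [0, 0, 0, 0.06, 0, 0, -1], [0, 0, 0, 0, 0, 0, -1]]])

```text
t: 19.4
eef_pos: [0.5897, -0.0612, 0.1921]
ee_rot: [3.141, 0.003, -0.035]
force: [-4.9, 0.9, 3.5]
width: 0.0005
```

Emit:
carry_out(targets=[[[0, 0, 0, 0.06, 0, 0, -1], [0, 0, 0, 0, 0, 0, -1]]])

```text
t: 19.65
eef_pos: [0.5902, -0.0613, 0.1919]
ee_rot: [3.141, 0.005, -0.035]
force: [-8.7, 2.8, 7.2]
width: 0.0006
```

Emit:
carry_out(targets=[[[0, 0, 0, 0.06, 0, 0, -1], [0, 0, 0, 0, 0, 0, -1], [0, 0, 0, -0.1, 0, 0, -1], [0, 0, 0, -0.2, 0, 0, -1], [0, 0, 0, -0.5, 0, 0, -1], [0, 0, 0, -0.8, 0, 0, -1], [0, 0, 0, -1, 0, -0.5, -1], [0, 0, 0, -1, 0, -1, -1], [0, 0, 0, -1, 0, -1, -1], [0, 0, 0, -1, 0, -1, -1], [0, 0, 0, 0, 0, -1, -1], [0, 0, 0, 0, 0, -1, -1], [0, 0, 0, 0, -1, -1, -1], [0, 0, 0, 0, -1, -1, -1], [0, 0, 0, 0, -1, -1, -1], [0, 0, 0, 0, -1, 0, -1], [0, 0, 0, 0, -1, 0, -1], [0, 0, 0, 0, -1, 0, -1], [0, 0, 0, 0, -1, 0, -1], [0, 0, 0, 0, -1, 0, -1]]])

```text
t: 22.15
eef_pos: [0.4601, 0.1441, 0.405]
ee_rot: [-3.141, -0.001, -0.034]
force: [0.5, -0.4, -1.0]
width: 0.0003
```

Emit:
carry_out(targets=[[[0, 0, 0, 0, -1, 0, -1], [0, 0, 0, 0, -1, 0, -1], [0, 0, 0, 0, -1, 0, -1], [0, 0, 0, 0, -1, 0, -1], [0, 0, 0, 0, 0, 0, -1]]])

```text
t: 22.78
eef_pos: [0.4641, 0.2453, 0.4046]
ee_rot: [3.141, 0.0, -0.033]
force: [-0.3, -0.3, 0.1]
width: 0.0004
```

```bash
python3 meas.py e | grep -v case; python3 - <<'E'
from h import *
for cam in('side','top'):
    im,d=arm.grab_frame(cam);P=cloud(cam,d);y0=np.arange(-.12,0,.01)
    L=[];C=[];T=[]
    for y in np.arange(-.28,.18,.01):
        b=(d>0)&(abs(P[...,1]-y)<.005)&(P[...,0]>.55)&(P[...,0]<.72)
        if -.115<y<-.008:
            c=P[b&(P[...,2]>.031)&(P[...,2]<.038)]
            if len(c)>3: C.append([y,c[:,0].max()]);T.append([y,c[:,0].min()])
        elif y<-.13 or y>.01:
            l=P[b&(P[...,2]>.021)&(P[...,2]<.0295)&(P[...,0]>.66)]
            if len(l): L.append([y,l[:,0].min()])
    for n,a in(('ledge',L),('lead',C),('trail',T)):
        a=np.array(a)
        if len(a)>3:
            f=np.polyfit(a[:,0]+.06,a[:,1],1);print(cam,n,f.round(4),(a[:,1]-np.polyval(f,a[:,0]+.06)).std().round(4))
    for q in('dome','oilpots','blower'):
        print(q,[w(cam,d,*x['point']).round(3) for x in arm.spot_in(cam,q)[:1]])
t=cv2.imread('pics/top_e.png')[90:260,200:440]
cv2.imwrite('pics/te.png',cv2.resize(t,None,fx=3.3,fy=3.3,interpolation=2))
E
```

```text
side 1102 [642.4 -60.2] [125.9  87.3] 88.0 0.0341 [[597.0, -122.0], [684.0, -125.0], [688.0, 1.0], [601.0, 4.0]]
top 914 [642.  -59.4] [121.8  82.9] 87.3 0.0336 [[598.0, -118.0], [681.0, -122.0], [686.0, -1.0], [603.0, 3.0]]
23.175 [0.46408477 0.24306494 0.40504466] [0.2966899  0.09061668 0.23886738]
side ledge [0.0396 0.6789] 0.0009
side lead [0.0451 0.6801] 0.0007
side trail [0.0408 0.5996] 0.0005
dome [array([0.472, 0.186, 0.05 ])]
oilpots [array([0.601, 0.193, 0.036])]
blower [array([ 0.566, -0.281,  0.043])]
top ledge [0.0385 0.681 ] 0.0007
top lead [0.044  0.6816] 0.0022
top trail [0.0335 0.6018] 0.0007
dome [array([0.463, 0.203, 0.052])]
oilpots [array([0.608, 0.216, 0.039])]
blower [array([ 0.578, -0.267,  0.051])]
```

View pics/te.png

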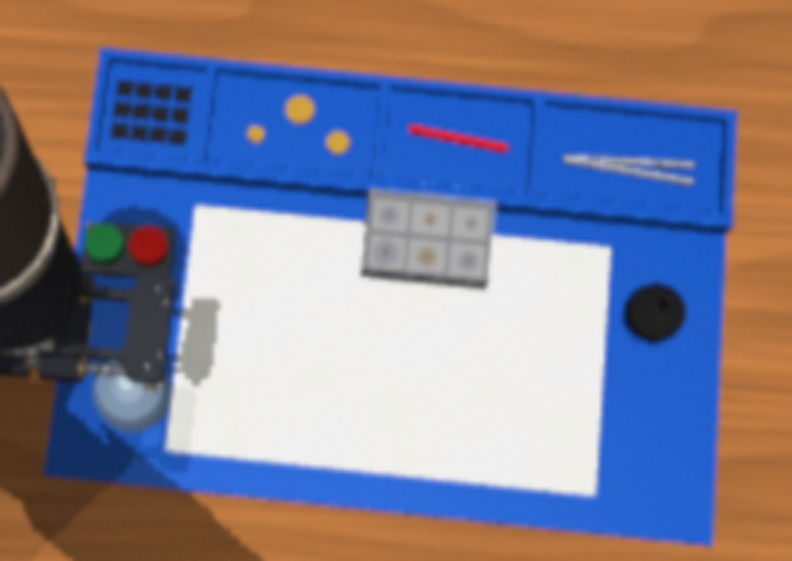

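View pics/both_e.png

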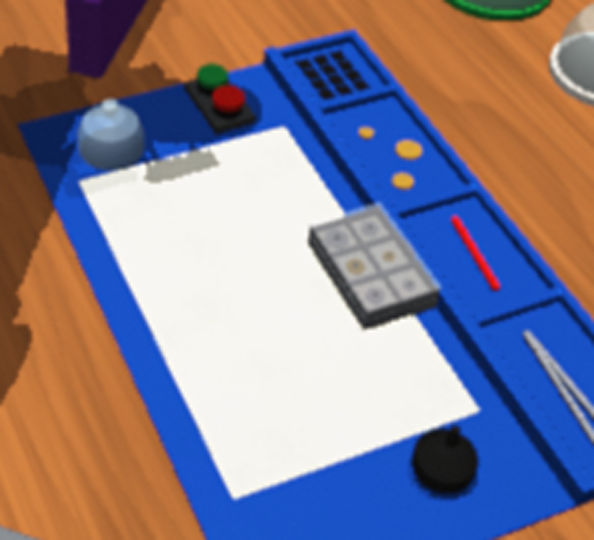

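Both views show the case lid up and flush to the ledge along its full length, with the other objects where they were. The fingers are clear of everything, so I'm handing in.

```bash
python3 -c "
from station import arm
print(arm.job_done())"
```

```text
the job is handed in; nothing more can be done
None
```

I tipped the small grey case over its foot with the fingertips, so it lies on its back with the lid up. I then pushed it to the ledge with both fingers, turning it about 16° to line it up. A last light press at its middle with the fingers closed seated it. The job was handed in at about 23.6 s of the 64 s allowed.

**Last checks:**
- **Flush:** In both cameras the leading edge matches the ledge line to about 1 mm, which is within the calibration error. The fitted slopes are 0.034 to 0.045 for the case's leading and trailing edges and about 0.039 for the ledge. Both presses met the ledge at the same place.
- **Lying flat:** The case top is at z = 0.034 m, as expected for a case lying on the mat.
- **Forces:** The highest force I read was about 17 N (13 N along the push and 10 N upward), during the two-finger press. I read forces only between moves, so I have no peak value.
- **Other things:** In the side camera the dome, oil pots and blower came out within about 8 mm of where they started, which is within the detectors' scatter. The top camera agreed, except for the dome (about 10 mm) and the oil pots (about 20 mm in height), both partly hidden by the arm. They look unmoved in the pictures.

**Checks that disagreed:** The networks often missed the lying case or placed it wrongly while the arm hid it. I used depth measurements and the pictures instead.

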